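# Wring the steel setting block onto the die plate block

## Task

Build up the setting height for the hand press: wring the loose bright steel block onto the matching steel block fixed in the middle of the iron die plate. Set it down flat with only about half of the two faces overlapping, then slide it along, without lifting it, until it lies squarely over the lower block with the faces in full contact, and let go. Leave the brass block and the grey tin wheel where they are.

Things in the scene. Friction and masses are not known exactly. Their poses are not given: they have to be found in the camera images.
- steel_block: loose block of bright silver steel, 60 (x) x 36 (y) x 36 (z) mm, about 0.6 kg, lying on the bench; origin at the centre of its underside, x along its length, z up; turning it half round makes no difference
- die_plate: dark iron die plate fixed to the bench, 160 (x) x 120 (y) x 16 mm, bolt heads 6 mm high at its corners; fixed on its centre, same axes, is the lower bright steel block, 60 (x) x 36 (y) x 24 mm, its flat top 40 mm above the origin. Origin: centre of the plate's underside, on the bench, z up. In full contact the steel block's origin is 40 mm above this one, its length along this x. Only friction holds them
- brass_block: bystander: loose yellow brass block, same size as the steel block, 60 x 36 x 36 mm; origin at the centre of its underside, x along its length
- tin_wheel: bystander: loose pewter-grey tin wheel lying flat, 64 mm diameter, 18 mm high at the hub; origin at the centre of its underside

How it is judged:
On the way:
1. the steel block stands flat on the lower block's top face, overlapping it only in part: its centre 16 to 46 mm off the lower block's centre, the faces touching (horizontal distance between steel_block and die_plate between 0.016 and 0.046 m and z of steel_block in the frame of die_plate between 0.036 and 0.044 m and angle between steel_block's own z axis and vertical below 0.175 rad and contact force between steel_block and die_plate above 0.3 N), for 0.1 s.
At the end, for the whole second after the job is handed in: The steel block lies at rest, released, flat on the lower block: centres within 12 mm, lengths parallel within 10 degrees, undersides at face height within 4 mm, tilted less than 5 degrees; brass block and tin wheel within 30 mm of where they were (horizontal distance between steel_block and die_plate below 0.012 m and angle between the x axis of steel_block and the x axis of die_plate, either way round below 0.175 rad and z of steel_block in the frame of die_plate between 0.036 and 0.044 m and angle between steel_block's own z axis and vertical below 0.087 rad and contact force between steel_block and die_plate above 0.3 N and linear speed of steel_block below 0.01 m/s and distance of each of brass_block, tin_wheel from where it was at the start of the episode below 0.03 m); the robot touches nothing.
It fails at once if the steel block is lowered straight onto, or lifted over, its final place: its centre within 14 mm of the lower block's centre while its underside is 5 to 25 mm above the lower face (horizontal distance between steel_block and die_plate below 0.014 m and z of steel_block in the frame of die_plate between 0.045 and 0.065 m).
It fails at once if the brass block is moved more than 30 mm (distance of brass_block from where it was at the start of the episode above 0.03 m).
It fails at once if the tin wheel is moved more than 30 mm (distance of tin_wheel from where it was at the start of the episode above 0.03 m).
It also fails if it takes over 38 s, if anything falls off the work surface, if the arm or the gripper's body presses on something with over 40 N, if the wrist force passes 120 N, or if a joint passes its speed limit or range.

## Robot

A 6-joint arm with a two-finger parallel gripper is mounted at the origin on the work surface. World frame = base frame: x ahead of the robot, y to its left, z up, the work surface at z = 0. Lengths are in m, angles in rad, forces in N, time in s.
With the tool pointing down it reaches from about 0.35 to 0.775 m from the base axis. Payload 5.5 kg.
Tool frame: the origin (TCP) lies midway between the tips of the shut fingers; the grasp point (between the pads) lies 19 mm behind it; z points along the fingers, y is the line along which they close (so a half turn about z gives the same grasp; the last joint's range is limited). The gripper opens to 85 mm and grips with 20 to 120 N. Pads are 22 mm wide; open, the fingers measure 114 mm over their backs; the gripper's body (76 mm by 85 mm) begins 54 mm behind the grasp point. The pads swing forward as they close: fully open they stand 13 mm farther back than shut.
Start: joints at [1.088, 0.313, 0.046, 1.304, 0, 1.431], TCP at [0.193, 0.542, 0.231] pointing down, gripper open.
Joint ranges: [-2.76, 2.76], [-0.86, 1.69], [-1.03, 1.26], [-2.2, 2.34], [-1.47, 1.5], [-3.14, 3.14]. Speed limits (rad/s): [2.57, 2.57, 3.14, 3.14, 3.14, 3.14].

## Interface

Orientations are given as a unit quaternion [w, x, y, z].
In Python, from workcell import telemetry, imaging, env gives the robot as it stands. The module is installed in compiled form; this text tells all that it offers.
- The arm moves only by the tool step_arm, never from a script. Its argument "moves" is a list of rows, each a list of 3 entries, a list of its own where there are three numbers: the shift along the tool's x, y, z in mm, then the turn, a rotation vector about the tool's x, y, z in rad, then the finger opening in mm, from 0 to 85.4. A call has 1 to 8 rows; each row is the pose to reach, as a shift and turn from the pose commanded when the call began, along the tool's axes at that moment; what a row does not reach only later rows make up. A row lasts 1/12 s, in which the tool goes at most 41.7 mm and 7.16 degrees, less where a joint would pass 70% of its speed; a pose out of reach is approached as far as the arm can. A call with a gripper value outside its range is refused whole. The fingers move at their own pace and stop on an object; "grip_force" is the grip in N (left out, the last holds). Time passes only in rows, so rows that repeat a pose let the fingers close. It gives the time, the measured TCP pose, the force, the opening and the grip force at its end, in the units of the state.
- telemetry.get_state(): the state, without advancing time (a new reading comes with each control period).
- imaging.read_camera(name): name is "side" or "top"; returns the picture (400x640x3 uint8, red, green, blue); there is no depth.
- imaging.camera_params(name): a dict with "camera_matrix" (3x3 intrinsics, pixels), "D" ([k1, k2, p1, p2, k3] as OpenCV has them; the pictures are not rectified), "pose" (4x4, takes a point from camera to world coordinates). Camera axes: x right, y up, looking along -z (the intrinsics and any distortion apply to the point x, -y, -z); pixel columns grow to the right and rows downward; lengths in m; the calibration is good to about 2 mm. A picture is of the moment at which its call begins. camera_params takes no time and is no camera call.
- env.hand_in(): hands the job in; it is judged then, once.
The state is a dict: "clock": time; "joint_pos": joint angles; "qvel": joint speeds; "tau": joint torques, N m; "tcp_pos": TCP position; "orientation": TCP orientation; "wrist_force": force on the tool from outside, world axes, zero at the start; "ft_torque": the same for the moment, N m; "finger_gap": finger opening in m; "grip_force": force on a finger pad.
Only numpy, scipy, OpenCV 4.12 (cv2) and the standard library are available. Lean on these libraries where they do the work, as an engineer would, in place of code of your own. Each camera call takes 0.05 s, during which the arm holds its last target. There are 200 camera calls.

## Working session

There is one attempt and no reset: what is moved stays moved. The work goes in short steps, Python scripts to look and compute and a tool call to move; the robot and the scene stay as the last step left them, time stands still between calls to the robot, and variables do not carry over. Pictures are saved under pics/ and viewed, at most 10 in all, crops included, and the job is handed in when it is done.

Besides the shell and the picture viewer there is one more tool, called after "Call:" as name([rows], argument=value, ...), one row to a line, values as JSON. step_arm: Moves the arm, as the interface text tells. Its arguments: {"type":"object","properties":{"moves":{"type":"array"},"grip_force":{"type":"number"}},"required":["moves"]}

```bash
mkdir -p pics; python3 - <<'E'
from workcell import telemetry, imaging
import cv2,numpy as np
for n in("top","side"):
    im=imaging.read_camera(n); cv2.imwrite(f"pics/{n}0.png",im[:,:,::-1])
    p=imaging.camera_params(n); print(n,np.round(p["camera_matrix"],1).tolist(),p["D"],np.round(p["pose"],3).tolist())
s=telemetry.get_state(); print(s)
E
```

```text
top [[366.8, 0.0, 315.5], [0.0, 366.8, 205.2], [0.0, 0.0, 1.0]] [-0.05152228  0.          0.          0.          0.        ] [[-0.026, 0.983, -0.184, 0.409], [-0.999, -0.034, -0.04, 0.003], [-0.046, 0.183, 0.982, 0.725], [0.0, 0.0, 0.0, 1.0]]
side [[474.6, 0.0, 308.4], [0.0, 474.6, 195.6], [0.0, 0.0, 1.0]] [-0.07501055  0.          0.          0.          0.        ] [[0.99, 0.073, -0.118, 0.434], [-0.137, 0.643, -0.753, -0.644], [0.021, 0.762, 0.647, 0.612], [0.0, 0.0, 0.0, 1.0]]
{'clock': 0.1, 'joint_pos': array([ 1.08841205e+00,  3.13933392e-01,  4.50888156e-02,  1.30361966e+00,
       -1.20694591e-05,  1.43117526e+00]), 'qvel': array([ 0.00036375, -0.00192432,  0.00514803,  0.00024482, -0.00035086,
       -0.00128703]), 'tau': array([ 4.53287299e-03, -4.81725097e+01,  2.99244457e+01,  1.26770558e-02,
        2.69400886e-06,  2.14187179e-05]), 'tcp_pos': array([0.19305786, 0.54112658, 0.23049191]), 'orientation': array([-2.49456135e-04,  1.70543814e-01,  9.85349741e-01, -7.95794528e-04]), 'wrist_force': array([0.24258296, 0.56453332, 0.06118964]), 'ft_torque': array([0.02772263, 0.02213122, 0.04968955]), 'grip_force': 0.0, 'finger_gap': 0.08531233551818745}
```

View pics/top0.png

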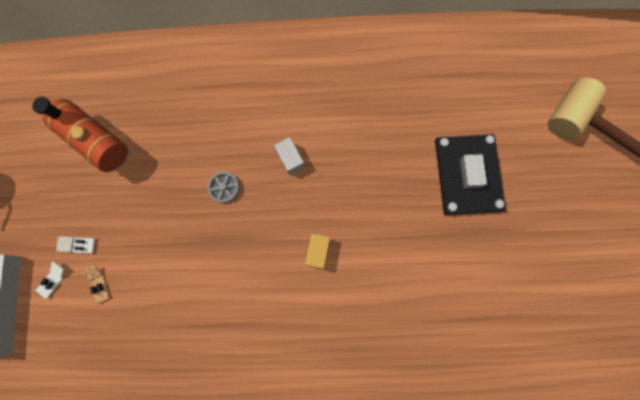

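View pics/side0.png

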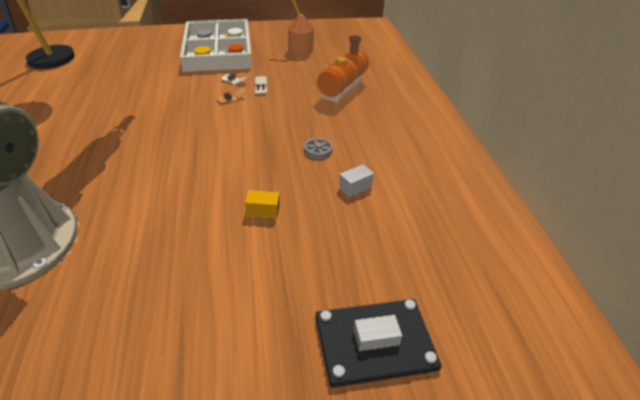

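The top view shows the steel block near (290,155), the brass block at (318,251), the wheel at (224,187) and the plate with its lower block at (472,173). The side view agrees. I'll enlarge crops of the steel block and the plate.

```bash
python3 - <<'E'
import cv2,numpy as np
t=cv2.imread("pics/top0.png");s=cv2.imread("pics/side0.png")
a=cv2.resize(t[130:180,265:315],(400,400),interpolation=cv2.INTER_CUBIC)
b=cv2.resize(t[125:225,425:525],(400,400),interpolation=cv2.INTER_CUBIC)
cv2.imwrite("pics/c1.png",np.hstack([a,b]))
a=cv2.resize(s[155:205,330:380],(400,400),interpolation=cv2.INTER_CUBIC)
b=cv2.resize(s[290:390,310:443][:, :133],(400,300),interpolation=cv2.INTER_CUBIC)
cv2.imwrite("pics/c2.png",np.hstack([a,np.vstack([b,np.zeros((100,400,3),np.uint8)])]))
E
```

```text
(no output)
```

View pics/c1.png

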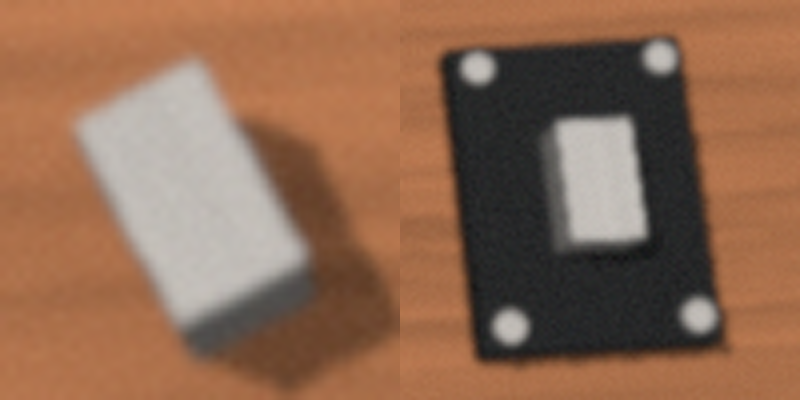

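View pics/c2.png

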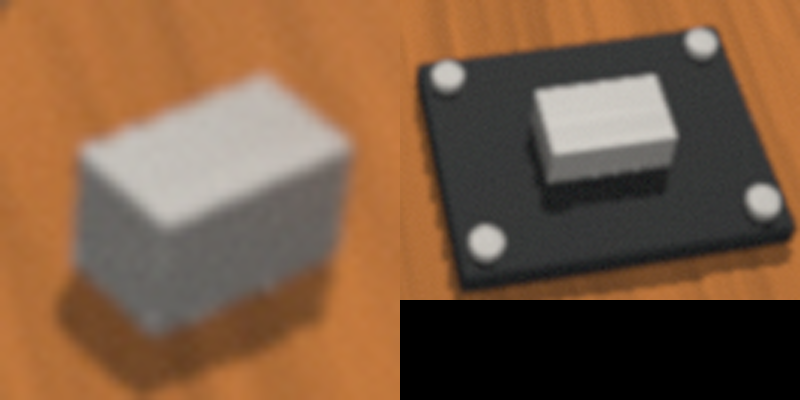

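Top crop: steel face corners (75,122) (200,58) (308,258) (182,328). Lower block corners are (555,119) (631,116) (648,241) (568,245), and plate corners (443,53) (676,40) (722,347) (480,360). In the side crop I read both top faces the same way.

```bash
cat > h.py <<'E'
import numpy as np,cv2
from workcell import imaging
def world(cam,px,z):
    p=imaging.camera_params(cam);T=np.array(p["pose"])
    u=cv2.undistortPoints(np.array(px,float).reshape(-1,1,2),np.array(p["camera_matrix"]),np.array(p["D"]))[:,0]
    d=np.c_[u[:,0],-u[:,1],-np.ones(len(u))]@T[:3,:3].T
    return T[:3,3]+d*((z-T[2,3])/d[:,2])[:,None]
def rep(n,cam,pts,o,s,z):
    w=world(cam,(np.array(pts)+.5)/s-.5+np.array(o),z)[:,:2]
    c,(a,b),_=r=cv2.minAreaRect((w*1000).astype(np.float32))
    e=[w[(i+1)%4]-w[i] for i in range(4)]
    L=[np.linalg.norm(x) for x in e]; k=0 if L[0]+L[2]>L[1]+L[3] else 1
    v=e[k]-e[k+2]
    print(n,cam,"c",np.round(w.mean(0)*1000,1),"sides",np.round(np.array(L)*1000,1),"yaw",round(np.degrees(np.arctan2(v[1],v[0]))%180,1))
E
python3 - <<'E'
from h import *
rep("steel","top",[(75,122),(200,58),(308,258),(182,328)],(265,130),8,.036)
rep("steel","side",[(78,152),(265,75),(352,148),(168,226)],(330,155),8,.036)
rep("lower","top",[(155,119),(231,116),(248,241),(168,245)],(425,125),4,.040)
rep("lower","side",[(135,90),(257,75),(277,135),(150,154)],(310,290),np.array([3.0075,3]),.040)
rep("plate","top",[(43,53),(276,40),(322,347),(80,360)],(425,125),4,.016)
E
```

```text
steel top c [644.  82.] sides [35.  59.  35.3 60.1] yaw 25.9
steel side c [644.7  84.1] sides [60.  35.7 58.2 35.4] yaw 26.1
lower top c [ 596.5 -276.2] sides [36.9 62.2 38.3 62.6] yaw 0.4
lower side c [ 597. -275.] sides [60.5 34.1 61.2 35.4] yaw 1.4
plate top c [ 594.7 -275.2] sides [118.5 157.8 118.2 157.3] yaw 1.4
```

Both cameras agree: steel block at (0.6445, 0.083), yaw 26°; lower block at (0.596, −0.2755), yaw about 1.2°. Sizes match. Next: move above the steel block with tool x along its length.

```bash
cat >> h.py <<'E'
from scipy.spatial.transform import Rotation as R
from workcell import telemetry
def go(x,y,z,yaw):
    "shift (mm) and turn from the present pose to TCP x,y,z (m), tool down, tool x at yaw (deg)"
    s=telemetry.get_state();q=s["orientation"];A=R.from_quat(np.roll(q,-1))
    B=R.from_euler("z",yaw,degrees=True)*R.from_euler("x",180,degrees=True)
    print("t",s["clock"],"tcp",np.round(s["tcp_pos"]*1000,1),"F",np.round(s["wrist_force"],1),"gap",round(s["finger_gap"],4),"j6",round(s["joint_pos"][5],2))
    print("shift",np.round(A.inv().apply(np.array([x,y,z])-s["tcp_pos"])*1000,1),"turn",np.round((A.inv()*B).as_rotvec(),3))
E
python3 -c "
from h import *
go(.6445,.083,.12,206)"
```

```text
t 0.1 tcp [193.1 541.1 230.5] F [0.2 0.6 0.1] gap 0.0853 j6 1.43
shift [-579.2 -279.6  110.8] turn [-0.001 -0.001 -0.797]
```

Call:
step_arm([
  [[-36, -17.5, 0], [0, 0, -0.1], 85],
  [[-72, -35, 0], [0, 0, -0.2], 85],
  [[-108, -52, 0], [0, 0, -0.3], 85],
  [[-144, -70, 0], [0, 0, -0.4], 85],
  [[-180, -87, 0], [0, 0, -0.5], 85],
  [[-216, -104, 0], [0, 0, -0.6], 85],
  [[-252, -122, 0], [0, 0, -0.7], 85],
  [[-288, -139, 0], [0, 0, -0.797], 85],
])

```text
clock: 0.77
tcp_pos: [0.4185, 0.3121, 0.231]
orientation: [-0.0, -0.228, 0.974, -0.0]
wrist_force: [1.3, 0.7, -0.8]
finger_gap: 0.0852
grip_force: 0.0
```

```bash
python3 -c "
from h import *
go(.6445,.083,.12,206)"
```

```text
t 0.7667 tcp [418.5 312.1 231. ] F [ 1.3  0.7 -0.8] gap 0.0852 j6 0.03
shift [-101.1 -305.5  111. ] turn [ 0.    -0.001  0.005]
```

Call:
step_arm([
  [[-12, -36, 0], [0, 0, 0], 85],
  [[-24, -73, 10], [0, 0, 0.005], 85],
  [[-36, -110, 25], [0, 0, 0.005], 85],
  [[-48, -146, 40], [0, 0, 0.005], 85],
  [[-60, -182, 50], [0, 0, 0.005], 85],
  [[-72, -218, 60], [0, 0, 0.005], 85],
  [[-84, -254, 75], [0, 0, 0.005], 85],
  [[-95, -288, 90], [0, 0, 0.005], 85],
])

```text
clock: 1.43
tcp_pos: [0.6308, 0.0949, 0.1405]
orientation: [0.0, -0.222, 0.975, 0.0]
wrist_force: [0.4, 1.2, 0.3]
finger_gap: 0.0851
grip_force: 0.0
```

```bash
python3 -c "
from h import *
go(.6445,.083,.002,206)"
```

```text
t 1.4333 tcp [630.8  94.9 140.5] F [0.4 1.2 0.3] gap 0.0851 j6 -0.43
shift [ -7.1 -16.7 138.5] turn [-0.     0.    -0.005]
```

Call:
step_arm([
  [[-4, -9, 15], [0, 0, -0.005], 85],
  [[-7, -16.7, 35], [0, 0, -0.005], 85],
  [[-7, -16.7, 60], [0, 0, -0.005], 85],
  [[-7, -16.7, 85], [0, 0, -0.005], 85],
  [[-7, -16.7, 110], [0, 0, -0.005], 85],
  [[-7, -16.7, 127], [0, 0, -0.005], 85],
  [[-7, -16.7, 135], [0, 0, -0.005], 85],
  [[-7, -16.7, 135], [0, 0, -0.005], 85],
])

```text
clock: 2.1
tcp_pos: [0.6409, 0.0847, 0.0035]
orientation: [-0.003, -0.225, 0.974, 0.001]
wrist_force: [-0.8, 0.0, 0.2]
finger_gap: 0.0846
grip_force: 0.0
```

Call:
step_arm([
  [[0, 0, 0], [0, 0, 0], 60],
  [[0, 0, 0], [0, 0, 0], 50],
  [[0, 0, 0], [0, 0, 0], 42],
  [[0, 0, 0], [0, 0, 0], 38],
  [[0, 0, 0], [0, 0, 0], 33],
  [[0, 0, 0], [0, 0, 0], 30],
  [[0, 0, 0], [0, 0, 0], 30],
  [[0, 0, 0], [0, 0, 0], 30],
], grip_force=60)

```text
clock: 2.77
tcp_pos: [0.6448, 0.0842, 0.0083]
orientation: [0.002, -0.225, 0.974, -0.001]
wrist_force: [0.1, -3.4, 6.3]
finger_gap: 0.0351
grip_force: 61.9
```

Gripped. Gap is 35 mm, right for the 36 mm width. Lift and check in pictures.

Call:
step_arm([
  [[0, 0, -3], [0, 0, 0], 30],
  [[0, 0, -15], [0, 0, 0], 30],
  [[0, 0, -35], [0, 0, 0], 30],
  [[0, 0, -60], [0, 0, 0], 30],
  [[0, 0, -85], [0, 0, 0], 30],
  [[0, 0, -105], [0, 0, 0], 30],
  [[0, 0, -115], [0, 0, 0], 30],
  [[0, 0, -115], [0, 0, 0], 30],
])

```text
clock: 3.43
tcp_pos: [0.6443, 0.085, 0.1241]
orientation: [0.002, -0.225, 0.974, -0.0]
wrist_force: [0.4, -0.2, -5.8]
finger_gap: 0.035
grip_force: 60.9
```

```bash
python3 - <<'E'
from h import *
go(.622,-.275,.125,181.2)
t=imaging.read_camera("top");s=imaging.read_camera("side")
f=lambda i,x,y:cv2.resize(i[y:y+100,x:x+100],(400,400),interpolation=cv2.INTER_CUBIC)
cv2.imwrite("pics/g.png",np.hstack([f(t,240,100),f(s,300,90)])[:,:,::-1])
E
```

```text
t 3.4333 tcp [644.3  85.  124.1] F [ 0.4 -0.2 -5.8] gap 0.035 j6 -0.45
shift [ 178.1 -313.7   -1.1] turn [-0.001  0.004  0.434]
```

View pics/g.png

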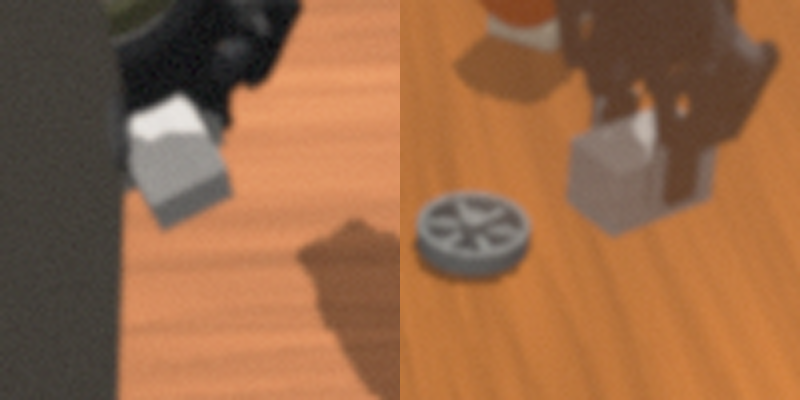

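The block is held level. The side view shows its bottom corners at crop (568,198), (617,237) and (712,202). I'll work out its centre relative to the TCP.

```bash
python3 - <<'E'
from h import *
w=world("side",(np.array([(168,198),(217,237),(312,202)])+.5)/4-.5+np.array([300,90]),.116)*1000
print(w.round(1),np.linalg.norm(np.diff(w,axis=0),axis=1),"centre",(w[0]+w[2])/2)
E
```

```text
[[609.9  89.5 116. ]
 [626.2  55.4 116. ]
 [677.3  79.1 116. ]] [37.82590737 56.28694771] centre [643.61605026  84.31005503 116.        ]
```

Call:
step_arm([
  [[12, -22, -4], [0, 0, 0.03], 30],
  [[33, -58, -10], [0, 0, 0.09], 30],
  [[53, -94, -10], [0, 0, 0.15], 30],
  [[74, -130, -10], [0, 0, 0.21], 30],
  [[95, -167, -10], [0, 0, 0.27], 30],
  [[115, -203, -10], [0, 0, 0.33], 30],
  [[136, -240, -10], [0, 0, 0.39], 30],
  [[150, -265, -10], [0, 0, 0.434], 30],
])

```text
clock: 4.2
tcp_pos: [0.6226, -0.2224, 0.1285]
orientation: [-0.002, -0.008, 1.0, 0.0]
wrist_force: [0.5, -0.5, -5.3]
finger_gap: 0.0351
grip_force: 61.4
```

```bash
python3 -c "
from h import *
go(.622,-.2755,.056,181.2)"
```

```text
t 4.2 tcp [ 622.6 -222.4  128.5] F [ 0.5 -0.5 -5.3] gap 0.0351 j6 -0.48
shift [  1.1 -53.2  72.5] turn [ 0.001 -0.004 -0.006]
```

Call:
step_arm([
  [[0, -27, 0], [0, 0, 0], 30],
  [[1, -46, 8], [0, 0, 0], 30],
  [[1, -53, 22], [0, 0, 0], 30],
  [[1, -53, 40], [0, 0, 0], 30],
  [[1, -53, 55], [0, 0, 0], 30],
  [[1, -53, 65], [0, 0, 0], 30],
  [[1, -53, 70], [0, 0, 0], 30],
  [[1, -53, 70], [0, 0, 0], 30],
])

```text
clock: 4.87
tcp_pos: [0.623, -0.2711, 0.0584]
orientation: [-0.002, -0.01, 1.0, 0.001]
wrist_force: [0.2, 0.0, -6.4]
finger_gap: 0.035
grip_force: 61.3
```

```bash
python3 - <<'E'
from h import *
go(.622,-.2755,.050,181.2)
t=imaging.read_camera("top");s=imaging.read_camera("side")
f=lambda i,x,y:cv2.resize(i[y:y+125,x:x+125],(400,400),interpolation=cv2.INTER_CUBIC)
cv2.imwrite("pics/p.png",np.hstack([f(t,410,100),f(s,310,265)])[:,:,::-1])
E
```

```text
t 4.8667 tcp [ 623.  -271.1   58.4] F [ 0.2  0.  -6.4] gap 0.035 j6 -0.55
shift [ 1.1 -4.4  8.3] turn [ 0.003 -0.004 -0.001]
```

View pics/p.png

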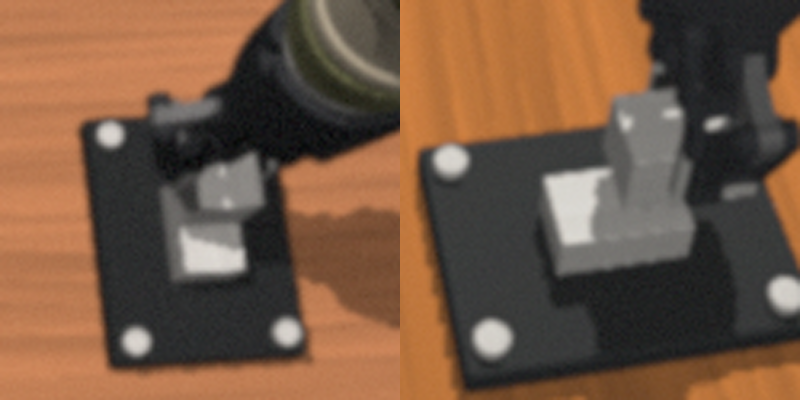

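The side view is unclear: a grey column at crop (608–690, 95–215) with dark fingers to its right. I'll enlarge it before lowering.

```bash
python3 - <<'E'
from h import *
s=imaging.read_camera("side");t=imaging.read_camera("top")
f=lambda i,x,y:cv2.resize(cv2.convertScaleAbs(i[y:y+120,x:x+80],alpha=1.8,beta=15),(400,600),interpolation=cv2.INTER_CUBIC)
cv2.imwrite("pics/p2.png",np.hstack([f(t,440,95),f(s,350,245)])[:,:,::-1])
E
```

```text
(no output)
```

View pics/p2.png

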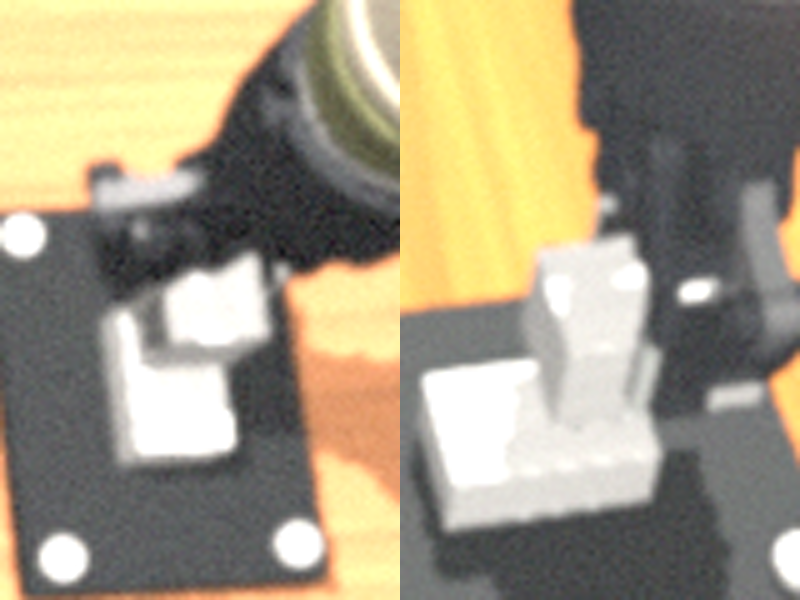

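```bash
python3 - <<'E'
from h import *
def proj(cam,P):
    p=imaging.camera_params(cam);T=np.array(p["pose"]);q=(np.array(P)-T[:3,3])@T[:3,:3]
    q=q*[1,-1,-1];return cv2.projectPoints(q,np.zeros(3),np.zeros(3),np.array(p["camera_matrix"]),np.array(p["D"]))[0][:,0]
for cam,o,dx in(("top",(440,95),0),("side",(350,245),400)):
  for n,c,z in(("held",(.622,-.2715),(.0495,.0855)),("lower",(.596,-.2755),(.04,))):
    P=[(c[0]+a*.03,c[1]+b*.018,zz) for zz in z for a,b in((-1,-1),(1,-1),(1,1),(-1,1))]
    print(cam,n,((proj(cam,P)-o+.5)*5-.5+[dx,0]).round().tolist())
  print("tip",((proj(cam,[(.623,-.30,.06)])-o+.5)*5-.5+[dx,0]).round().tolist())
E
```

```text
top held [[221.0, 378.0], [203.0, 228.0], [110.0, 231.0], [127.0, 381.0], [262.0, 350.0], [242.0, 193.0], [144.0, 196.0], [162.0, 354.0]]
top lower [[230.0, 451.0], [212.0, 300.0], [119.0, 303.0], [135.0, 454.0]]
tip [[251.0, 290.0]]
side held [[541.0, 440.0], [749.0, 415.0], [711.0, 311.0], [510.0, 333.0], [557.0, 363.0], [772.0, 339.0], [732.0, 233.0], [524.0, 255.0]]
side lower [[449.0, 482.0], [658.0, 458.0], [624.0, 352.0], [422.0, 374.0]]
tip [[665.0, 438.0]]
```

Projecting the model onto the picture shows the block where expected to within about 3 mm, so the column is just its left half with the finger hiding the rest. Lower it gently to contact.

Call:
step_arm([
  [[1, -3, 2], [0, 0, 0], 30],
  [[2, -5, 4], [0, 0, 0], 30],
  [[2, -5, 6], [0, 0, 0], 30],
  [[2, -5, 7], [0, 0, 0], 30],
  [[2, -5, 8], [0, 0, 0], 30],
  [[2, -5, 9], [0, 0, 0], 30],
  [[2, -5, 9], [0, 0, 0], 30],
  [[2, -5, 9], [0, 0, 0], 30],
])

```text
clock: 5.73
tcp_pos: [0.6227, -0.2771, 0.0521]
orientation: [-0.0, -0.01, 1.0, 0.0]
wrist_force: [-0.5, 0.6, -6.2]
finger_gap: 0.0348
grip_force: 61.4
```

Call:
step_arm([
  [[0, 0, 1], [0, 0, 0], 30],
  [[0, 0, 1], [0, 0, 0], 30],
  [[0, 0, 2], [0, 0, 0], 30],
  [[0, 0, 2], [0, 0, 0], 30],
])

```text
clock: 6.07
tcp_pos: [0.6227, -0.2772, 0.0501]
orientation: [-0.0, -0.01, 1.0, 0.0]
wrist_force: [0.6, 0.3, -5.8]
finger_gap: 0.0348
grip_force: 61.4
```

Call:
step_arm([
  [[0, 0, 1], [0, 0, 0], 30],
  [[0, 0, 1], [0, 0, 0], 30],
  [[0, 0, 2], [0, 0, 0], 30],
  [[0, 0, 2], [0, 0, 0], 30],
])

```text
clock: 6.4
tcp_pos: [0.6229, -0.2773, 0.0484]
orientation: [0.0, -0.01, 1.0, -0.0]
wrist_force: [0.3, 0.7, -5.4]
finger_gap: 0.0353
grip_force: 61.4
```

Call:
step_arm([
  [[0, 0, 0.5], [0, 0, 0], 30],
  [[0, 0, 1], [0, 0, 0], 30],
  [[0, 0, 1.5], [0, 0, 0], 30],
  [[0, 0, 1.5], [0, 0, 0], 30],
])

```text
clock: 6.73
tcp_pos: [0.6229, -0.2773, 0.0483]
orientation: [0.0, -0.01, 1.0, -0.0]
wrist_force: [-3.1, 1.5, 5.2]
finger_gap: 0.0351
grip_force: 62.8
```

Contact: tcp z is 48.3 mm as predicted, with about 11 N pressing. Hold briefly, then slide.

Call:
step_arm([
  [[0, 0, 0], [0, 0, 0], 30],
  [[0, 0, 0], [0, 0, 0], 30],
  [[1.5, 0, 0], [0, 0, 0], 30],
  [[4, 0.3, 0], [0, 0, 0], 30],
  [[6.5, 0.5, 0], [0, 0, 0], 30],
  [[9, 0.7, 0], [0, 0, 0], 30],
  [[11, 1, 0], [0, 0, 0], 30],
  [[11, 1, 0], [0, 0, 0], 30],
])

```text
clock: 7.4
tcp_pos: [0.6137, -0.2777, 0.0483]
orientation: [0.002, -0.01, 1.0, -0.001]
wrist_force: [4.7, -0.2, 2.9]
finger_gap: 0.0352
grip_force: 62.5
```

Call:
step_arm([
  [[2, 0, 0], [0, 0, 0], 30],
  [[4.5, 0.3, 0], [0, 0, 0], 30],
  [[7, 0.5, 0], [0, 0, 0], 30],
  [[9.5, 0.7, 0], [0, 0, 0], 30],
  [[12, 1, 0], [0, 0, 0], 30],
  [[14, 1, 0], [0, 0, 0], 30],
  [[15, 1, 0], [0, 0, 0], 30],
  [[15, 1, 0], [0, 0, 0], 30],
])

```text
clock: 8.07
tcp_pos: [0.5989, -0.2768, 0.0483]
orientation: [0.002, -0.01, 1.0, -0.001]
wrist_force: [4.8, -1.2, 4.5]
finger_gap: 0.0351
grip_force: 62.6
```

```bash
python3 - <<'E'
from h import *
go(.596,-.2765,.0483,181.2)
s=imaging.read_camera("side");t=imaging.read_camera("top")
f=lambda i,x,y:cv2.resize(cv2.convertScaleAbs(i[y:y+120,x:x+80],alpha=1.5,beta=10),(400,600),interpolation=cv2.INTER_CUBIC)
cv2.imwrite("pics/p3.png",np.hstack([f(t,440,95),f(s,340,245)])[:,:,::-1])
E
```

```text
t 8.0667 tcp [ 598.9 -276.8   48.3] F [ 4.8 -1.2  4.5] gap 0.0351 j6 -0.58
shift [2.9 0.4 0. ] turn [-0.002  0.005 -0.001]
```

View pics/p3.png

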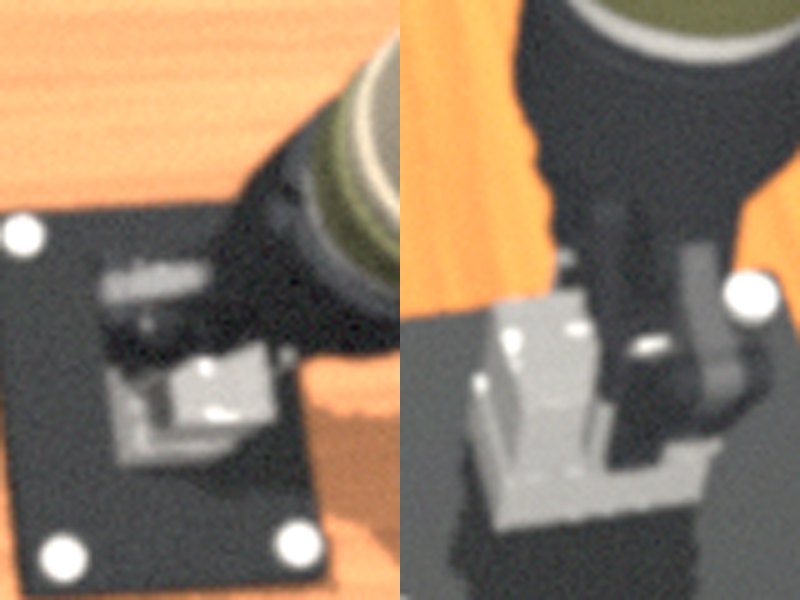

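The held block's lower front-left corner is at crop (518,468) and the lower block's front-left top corner at about (491,487). That leaves a few mm still to go.

```bash
python3 - <<'E'
from h import *
w=world("side",(np.array([(118,468),(91,487)])+.5)/5-.5+np.array([340,245]),.04)*1000
print(w.round(1),(w[1]-w[0]).round(1))
w=world("top",(np.array([(272,405),(178,428)])+.5)/5-.5+np.array([440,95]),.076)*1000
print("top-face front-left, back-left",w.round(1))
E
```

```text
[[ 572.4 -289.7   40. ]
 [ 563.6 -294.7   40. ]] [-8.7 -5.   0. ]
top-face front-left, back-left [[ 574.1 -295.2   76. ]
 [ 566.7 -260.2   76. ]]
```

Call:
step_arm([
  [[1.5, -0.5, 0], [0, 0, 0], 30],
  [[3, -1, 0], [0, 0, 0], 30],
  [[5, -1.5, 0], [0, 0, 0], 30],
  [[6.5, -2, 0], [0, 0, 0], 30],
  [[7, -2.5, 0], [0, 0, 0], 30],
  [[7, -2.5, 0], [0, 0, 0], 30],
  [[7, -2.5, -0.5], [0, 0, 0], 30],
  [[7, -2.5, -0.5], [0, 0, 0], 30],
])

```text
clock: 8.83
tcp_pos: [0.5914, -0.2788, 0.0483]
orientation: [0.002, -0.01, 1.0, -0.001]
wrist_force: [5.9, 2.2, 4.2]
finger_gap: 0.035
grip_force: 62.5
```

Call:
step_arm([
  [[0, 0, 0], [0, 0, 0], 37],
  [[0, 0, 0], [0, 0, 0], 42],
  [[0, 0, 0], [0, 0, 0], 50],
  [[0, 0, 0], [0, 0, 0], 58],
  [[0, 0, 0], [0, 0, 0], 66],
  [[0, 0, 0], [0, 0, 0], 75],
  [[0, 0, 0], [0, 0, 0], 85],
  [[0, 0, 0], [0, 0, 0], 85],
])

```text
clock: 9.5
tcp_pos: [0.5897, -0.2784, 0.0472]
orientation: [-0.0, -0.01, 1.0, 0.0]
wrist_force: [-0.5, 0.1, 0.5]
finger_gap: 0.0847
grip_force: 0.0
```

Call:
step_arm([
  [[0, 0, -5], [0, 0, 0], 85],
  [[0, 0, -15], [0, 0, 0], 85],
  [[0, 0, -35], [0, 0, 0], 85],
  [[0, 0, -60], [0, 0, 0], 85],
  [[0, 0, -90], [0, 0, 0], 85],
  [[0, 30, -110], [0, 0, 0], 85],
  [[0, 70, -120], [0, 0, 0], 85],
  [[0, 110, -120], [0, 0, 0], 85],
])

```text
clock: 10.17
tcp_pos: [0.5895, -0.1691, 0.172]
orientation: [0.003, -0.009, 1.0, -0.001]
wrist_force: [0.6, -0.2, -0.7]
finger_gap: 0.0849
grip_force: 0.0
```

Call:
step_arm([
  [[0, 35, 0], [0, 0, 0], 85],
  [[0, 70, 0], [0, 0, 0], 85],
  [[0, 100, 0], [0, 0, 0], 85],
  [[0, 120, 0], [0, 0, 0], 85],
  [[0, 120, 0], [0, 0, 0], 85],
])

```text
clock: 10.58
tcp_pos: [0.5849, -0.0444, 0.1688]
orientation: [0.001, -0.013, 1.0, 0.001]
wrist_force: [-0.5, -0.8, -0.2]
finger_gap: 0.0854
grip_force: 0.0
```

```bash
python3 - <<'E'
from h import *
s=imaging.read_camera("side");t=imaging.read_camera("top")
f=lambda i,x,y:cv2.resize(i[y:y+120,x:x+80],(400,600),interpolation=cv2.INTER_CUBIC)
cv2.imwrite("pics/p4.png",np.hstack([f(t,440,95),f(s,340,245)])[:,:,::-1])
E
```

```text
(no output)
```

View pics/p4.png

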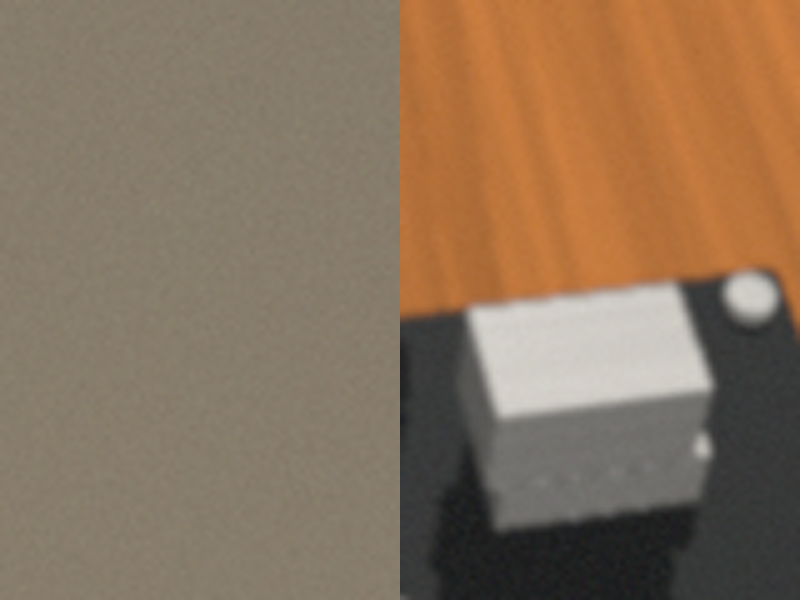

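The side view shows the steel block flush on the lower block. Top corners are at crop (470,308), (683,285), (712,384) and (500,417), the front faces are in line, and only a sliver shows at right (703,445). The arm covers the top view.

```bash
python3 - <<'E'
from h import *
from workcell import env
rep("steel","side",[(70,308),(283,285),(312,384),(100,417)],(340,245),5,.076)
print(env.hand_in())
E
```

```text
steel side c [ 592.1 -277.6] sides [60.9 33.  59.1 35.7] yaw 1.3
the job is handed in; nothing more can be done
None
```

I set the steel block down half-overlapping, slid it squarely over the lower block and released it (last measured about 5 mm off centre, yaw within about 1°), then handed in; the judge returned no verdict, and I took no final look at the brass block and tin wheel, though the arm never worked close to them.

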